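# Roll the tin into line

### The job

The long tin lies on its side in the near lane of the wooden tin tray, away from the short tin that lies in the other lane. Roll the long tin along its lane by pushing on its top with the fingertips, without grasping or lifting it, until it lies beside the short tin with the middles of the two tins in one line, and leave it lying there at rest. Leave the short tin and the things round the tray where they are.

Things in the scene. Friction and masses are not known exactly. Their poses are not given: they have to be found in the camera images.
- tray: Fixed wooden tray, 201 (x) x 340 (y) mm. Origin: centre of its underside; y runs along its two lanes, x across them, away from the robot, z up. Floor 8 mm above the origin; rails round it and between the lanes, 7 mm thick, rise to 22 mm. Near lane (long tin): 116 mm wide, middle line at x = -35.5 mm. Far lane: 64 mm wide, middle line at x = +61.5 mm.
- long_tin_mid (a point): Centre (on the axis, half-way along) of the long tin, the one to roll: cylinder 75.4 mm across, 110 mm long, about 0.5 kg, lying across the near lane towards the tray's -y end. z = its axis (along tray x); x, y turn with it. Axis 37.7 mm above the tray floor. Rolls along tray y with little resistance; runs on if let go moving. A finger on its top moves twice as far as the tin.
- short_tin_mid (a point): Centre (on the axis, half-way along) of the short tin, to be left alone: cylinder 75.4 mm across, 58 mm long, lying across the far lane (axis along tray x), kept from rolling by two low bars. The long tin's centre must come to the same tray y as this point.
- bars: Two fixed wooden bars across the far lane, 10 mm high, in front of and behind the short tin. Origin on the tray floor, half-way between the bars, straight under the middle of the short tin (to 1 mm); same axes as the tray.
- salt_shaker: Salt shaker, 44 mm wide, 90 mm high, standing on the worktop to the right of the tray; origin at the centre of its base. Bystander.
- pepper_mill: Wooden pepper mill, 58 mm wide, 170 mm high, standing to the right of the tray; origin at the centre of its base. Bystander.
- tea_mug: White mug with a dark band, 90 x 128 x 107 mm high, standing to the left of the tray; origin at the centre of its base. Bystander.
- teaspoon: Metal teaspoon, 137 x 28 x 13 mm, lying to the left of the tray; origin at the centre of its underside. Bystander.
Things that resemble listed ones, but are neither listed nor needed, are in the scene too. Leave any purple look-alike of the part that bears long_tin_mid alone. What is shaped like the part that bears short_tin_mid but pink is not meant.

How it is judged:
On the way:
1. the long tin has rolled a quarter turn, so that it rolls rather than slides ((angle between long_tin_mid's own y axis and vertical below 0.4 rad or angle between long_tin_mid's own y axis and vertical above 2.74 rad)).
At the end, for the whole second after the job is handed in: The long tin lies on its side on the floor of the near lane, its centre within 15 mm, along the lane, of the point level with the middle of the short tin, at rest (slower than 5 mm/s); the short tin still lies between its bars (y of long_tin_mid in the frame of bars between -0.015 and 0.015 m and x of long_tin_mid in the frame of tray between -0.042 and -0.029 m and z of long_tin_mid in the frame of tray below 0.05 m and angle between the z axis of long_tin_mid and the x axis of tray, either way round below 0.1 rad and linear speed of long_tin below 0.005 m/s and y of short_tin_mid in the frame of bars between -0.006 and 0.006 m); the robot touches nothing.
It fails at once if the long tin is lifted off the tray (z of long_tin_mid in the frame of tray above 0.055 m).
It fails at once if the fingers push or grip the long tin low down, not on its top half (contact force between the fingers and long_tin above 0.5 N and height (world z) of the grasp point below 0.07 m).
It fails at once if the short tin is touched by the fingers or moved (distance of short_tin_mid from where it was at the start of the episode above 0.008 m or contact force between the fingers and short_tin above 1 N).
It fails at once if a thing beside the tray is disturbed (distance of any of salt_shaker, pepper_mill, tea_mug, teaspoon from where it was at the start of the episode above 0.02 m).
It also fails if it takes over 48 s, if anything falls off the work surface, if the arm or the gripper's body presses on something with over 40 N, if the wrist force passes 120 N, or if a joint passes its speed limit or range.

### The arm

A 6-joint arm with a two-finger parallel gripper is mounted at the origin on a cart in front of the work surface, level with it; the furniture and walls round the work are solid. World frame = base frame: x ahead of the robot, y to its left, z up, the work surface at z = 0. Lengths are in m, angles in rad, forces in N, time in s.
With the tool pointing down it reaches from about 0.425 to 0.95 m from the base axis. Payload 3.5 kg.
Tool frame: the origin (TCP) lies between the finger pads; the fingertips stand 25 mm ahead of it and the grasp point (between the pads) lies 6 mm ahead of it (ctrl.finger_overhang is the distance from the TCP to the fingertips, in m); x points along the fingers, y is the direction in which the jaws open and shut, and the axes are right-handed (so a half turn about x gives the same grasp; the last joint's range is limited). The gripper opens to 85 mm and grips with 20 to 120 N. Pads are 22 mm wide; open, the fingers measure 114 mm over their backs; the gripper's body (76 mm by 85 mm) begins 54 mm behind the grasp point. The pads swing forward as they close: fully open they stand 13 mm farther back than shut.
Start: joints at [1.025, 0.286, 1.577, -0, 1.279, -0.15], TCP at [0.26, 0.623, 0.256] pointing down, gripper open.
Joint ranges: [-2.77, 2.77], [-0.9, 2.22], [0.21, 2.48], [-1.53, 4.67], [0.24, 2.81], [-2.84, 2.84]. Speed limits (rad/s): [2.79, 2.79, 3.14, 3.14, 3.14, 3.14].

### API

Orientations are given as a unit quaternion [x, y, z, w].
In Python, from plant import ctrl gives the robot as it stands.
- The arm moves only by the tool play_rows, never from a script. Its argument "targets" is a list of rows, each an object with "delta_pos": the shift along the world's x, y, z normalised to -1 to 1, where 1 is 1000 mm, a list of three; "delta_rot": the turn, a rotation vector about the world's x, y, z normalised to -1 to 1, where 1 is pi rad, a list of three; "claw": the finger opening in mm, from 0 to 85.4. In form: [{"delta_pos": [tx, ty, tz], "delta_rot": [wx, wy, wz], "claw": claw}, ...]. A call has 1 to 20 rows; each row is the pose to reach, as a shift and turn from the pose measured when the call began, turning the shorter way round; what a row does not reach only later rows make up. A row lasts 1/12 s, in which the tool goes at most 41.7 mm and 7.16 degrees, less where a joint would pass 70% of its speed; a pose out of reach is approached as far as the arm can. A call with a number of a shift or a turn outside -1 to 1 is refused whole. A call with a gripper value outside its range is refused whole. The fingers move at their own pace and stop on an object; "newtons" is the grip in N (left out, the last holds). Time passes only in rows, so rows that repeat a pose let the fingers close. It gives the time, the measured TCP pose, the force and the opening at its end, in the units of the state.
- ctrl.get_state(): the state, without advancing time (a new reading comes with each control period).
- ctrl.read_camera(name): name is "side" or "top" or "wrist"; returns the picture (420x560x3 uint8, blue, green, red); there is no depth.
- ctrl.calibration(name): a dict with "fx", "fy", "cx", "cy" (pixels), "camera_from_world" (4x4, takes a point from world to camera coordinates). Camera axes: x right, y down, z forward; pixel columns grow to the right and rows downward; lengths in m; the calibration is good to about 2 mm. A picture is of the moment at which its call begins: read the wrist's pose just before it. calibration takes no time and is no camera call; for the wrist camera it gives the pose at the moment of the call.
- ctrl.sign_off(): hands the job in, once; it reports no verdict.
The state is a dict: "time": time; "qpos": joint angles; "dq": joint speeds; "joint_efforts": joint torques, N m; "eef_pos": TCP position; "tcp_rot": TCP orientation; "contact_force": force on the tool from outside, world axes, zero at the start; "wrist_torque": the same for the moment, N m; "opening": opening from 0.0 (shut) to 1.0 (fully open).
Only numpy, scipy, OpenCV 4.12 (cv2) and the standard library are available. Lean on these libraries where they do the work, as an engineer would, in place of code of your own. Each camera call takes 0.05 s, during which the arm holds its last target. There are 200 camera calls.

## Working session

There is one attempt and no reset: what is moved stays moved. The work goes in short steps, Python scripts to look and compute and a tool call to move; the robot and the scene stay as the last step left them, time stands still between calls to the robot, and variables do not carry over. Pictures are saved under pics/ and viewed, about 8 in all and at most 12, crops included, and the job is handed in when it is done.

Besides the shell and the picture viewer there is one more tool, called after "Request:" in YAML: its name, and indented under it one key for each argument. play_rows: Moves the arm, as the interface text tells. Its arguments: {"type":"object","properties":{"targets":{"type":"array"},"newtons":{"type":"number"}},"required":["targets"]}

```bash
mkdir -p pics; cat > h.py <<'E'
import numpy as np,cv2
from plant import ctrl
def snap(cam,fn,crop=None,s=1):
    im=np.array(ctrl.read_camera(cam))
    if crop: x0,y0,x1,y1=crop; im=im[y0:y1,x0:x1]
    cv2.imwrite('pics/'+fn,cv2.resize(im,None,fx=s,fy=s,interpolation=cv2.INTER_CUBIC))
def ray(cam,u,v,z):
    c=ctrl.calibration(cam);T=np.linalg.inv(np.array(c["camera_from_world"]))
    d=T[:3,:3]@[(u-c["cx"])/c["fx"],(v-c["cy"])/c["fy"],1];o=T[:3,3]
    return o+d*(z-o[2])/d[2]
def proj(cam,p):
    c=ctrl.calibration(cam);q=np.array(c["camera_from_world"])@[*p,1]
    return c["fx"]*q[0]/q[2]+c["cx"],c["fy"]*q[1]/q[2]+c["cy"]
E
python3 - <<'E'
from h import *
snap("top","top1.png",s=1.4);snap("side","side1.png",s=1.4)
s=ctrl.get_state();print(s)
for n in("top","side"):
    print(np.linalg.inv(np.array(ctrl.calibration(n)["camera_from_world"])).round(3))
E
```

```text
{'time': 0.1, 'qpos': array([ 1.02500603e+00,  2.87137208e-01,  1.57808639e+00,  4.45697936e-06,
        1.27859227e+00, -1.50002475e-01]), 'dq': array([ 1.20918404e-04, -2.16192478e-03, -4.35227858e-03,  4.09220794e-05,
       -2.12960851e-03, -2.65155336e-04]), 'joint_efforts': array([ 9.31156319e-04, -4.07293653e+01, -2.93700117e+01, -1.41523769e-04,
        3.38651065e-03, -2.80943908e-06]), 'eef_pos': array([0.25991529, 0.62234437, 0.25501514]), 'tcp_rot': array([ 0.13828252,  0.69357492, -0.13975936,  0.69303614]), 'contact_force': array([-0.379547  ,  0.6786126 ,  0.29137206]), 'wrist_torque': array([-0.00725906, -0.02904137,  0.01164606]), 'opening': 1.0031734282793132}
[[ 0.023 -0.99   0.138  0.352]
 [-1.    -0.022  0.011 -0.05 ]
 [-0.008 -0.138 -0.99   1.404]
 [ 0.     0.     0.     1.   ]]
[[ 0.877 -0.315  0.361  0.142]
 [-0.48  -0.562  0.674 -0.816]
 [-0.01  -0.765 -0.644  0.802]
 [ 0.     0.     0.     1.   ]]
```

View pics/top1.png

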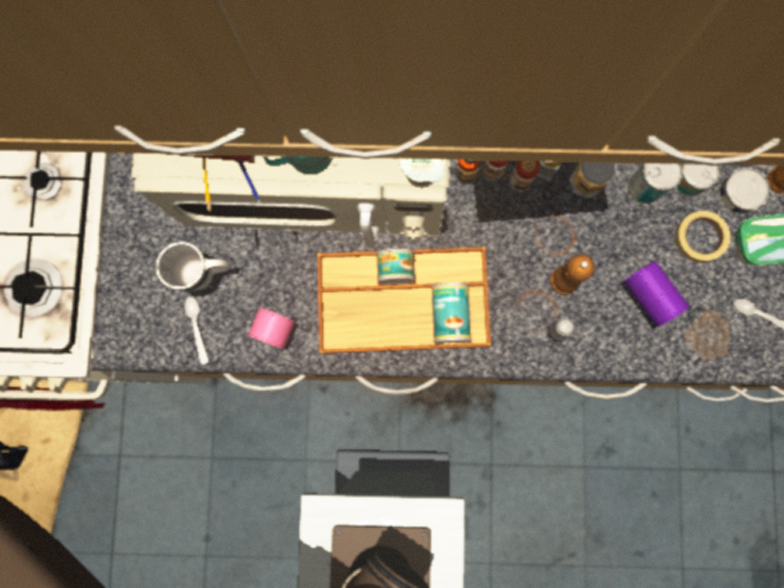

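View pics/side1.png

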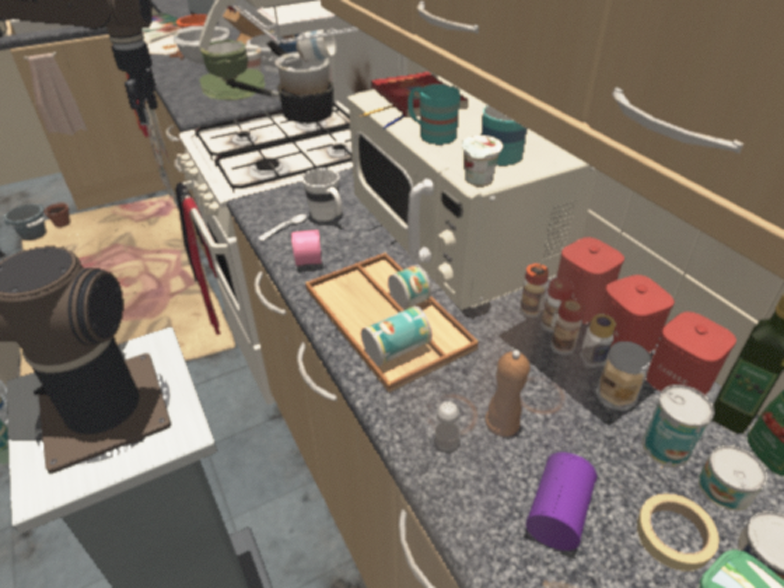

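The top view shows the tray at (318-490, 248-352) in the 1.4x picture. In it are the long teal tin at (451,312) and the short teal tin at (396,266). The pink tin (272,327) and the purple tin (656,293) lie outside the tray and are look-alikes. I'll confirm this in an enlarged crop.

```bash
python3 - <<'E'
from h import *
snap("top","top2.png",(220,168,360,260),5.7)
E
```

```text
(no output)
```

View pics/top2.png

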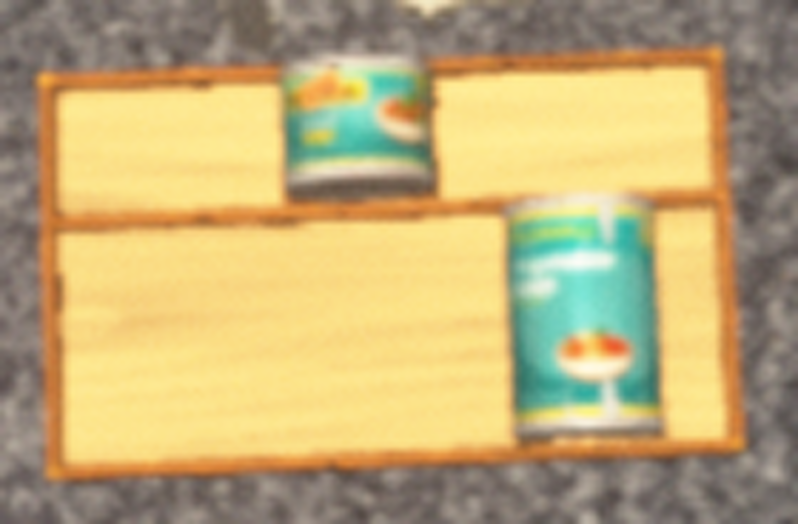

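The crop shows the long teal tin in the near lane (centre 586,318) and the short teal tin in the far lane (centre 360,128). The tray corners are (40,75), (722,48), (48,480) and (745,452).

```bash
cat >> h.py <<'E'
def fit():
    f=lambda x,y,z:ray("top",220+x/5.7,168+y/5.7,z)
    P=np.array([f(*p,.022)[:2] for p in[(40,75),(722,48),(48,480),(745,452)]])
    C=P.mean(0); 
    yd=(P[0]-P[1]+P[2]-P[3]); a=np.arctan2(-yd[0],yd[1]); xd=(P[0]-P[2]+P[1]-P[3]); b=np.arctan2(xd[1],xd[0])
    return P,C,a,b,f
def to(p,C,t): 
    R=np.array([[np.cos(t),-np.sin(t)],[np.sin(t),np.cos(t)]]); return R.T@(np.array(p)[:2]-C)
E
python3 - <<'E'
from h import *
P,C,a,b,f=fit();print(P.round(4),C,a,b)
t=(a*.34+b*.2)/.54
L=f(586,318,.0457);S=f(360,128,.0457)
print("L",L,to(L,C,t),"S",S,to(S,C,t))
for e in((511,320),(660,320),(283,125),(436,125)): print(to(f(*e,.0457),C,t))
c,s=np.cos(t),np.sin(t);R=np.array([[c,-s],[s,c]])
print("t",t,"start top",C+R@[-.0355,to(L,C,t)[1]],"goal",C+R@[-.0355,to(S,C,t)[1]])
E
```

```text
[[ 0.627   0.1414]
 [ 0.6479 -0.1964]
 [ 0.4268  0.1295]
 [ 0.4479 -0.2089]] [ 0.53741076 -0.03358281] 0.062106783550594576 0.06107098431712286
L [ 0.50902366 -0.12942648  0.0457    ] [-0.03424507 -0.09391012] S [ 0.5994616  -0.01847304  0.0457    ] [0.0628647  0.01125346]
[-0.03378165 -0.05783531]
[-0.03662213 -0.12939703]
[0.065848   0.04858848]
[ 0.06285994 -0.0256908 ]
t 0.0617231542048643 start top [ 0.50777112 -0.12950389] goal [ 0.50128421 -0.02454056]
```

```bash
python3 - <<'E'
from h import *
from scipy.spatial.transform import Rotation as Ro
s=ctrl.get_state();R=Ro.from_quat(s["tcp_rot"]).as_matrix();print(R.round(3),ctrl.finger_overhang)
j=R[:,1];a=np.degrees(np.arctan2(j[1],j[0]));print("jaw",a)
for tgt in(3.54,93.54):
    d=(tgt-a+90)%180-90;print(tgt,d,d/180)
E
```

```text
[[-0.001  0.386  0.923]
 [-0.002  0.923 -0.386]
 [-1.    -0.002 -0.   ]] 0.025
jaw 67.32207527981964
3.54 -63.782075279819644 -0.3543448626656647
93.54 26.217924720180363 0.14565513733433536
```

Request:
play_rows:
  targets:
    - {"delta_pos": [0.21,-0.37,0],"delta_rot": [0,0,-0.354],"claw": 0}
    - {"delta_pos": [0.21,-0.37,0],"delta_rot": [0,0,-0.354],"claw": 0}
    - {"delta_pos": [0.21,-0.37,0],"delta_rot": [0,0,-0.354],"claw": 0}
    - {"delta_pos": [0.21,-0.37,0],"delta_rot": [0,0,-0.354],"claw": 0}
    - {"delta_pos": [0.21,-0.37,0],"delta_rot": [0,0,-0.354],"claw": 0}
    - {"delta_pos": [0.21,-0.37,0],"delta_rot": [0,0,-0.354],"claw": 0}
    - {"delta_pos": [0.21,-0.37,0],"delta_rot": [0,0,-0.354],"claw": 0}
    - {"delta_pos": [0.21,-0.37,0],"delta_rot": [0,0,-0.354],"claw": 0}
    - {"delta_pos": [0.21,-0.37,0],"delta_rot": [0,0,-0.354],"claw": 0}
    - {"delta_pos": [0.21,-0.37,0],"delta_rot": [0,0,-0.354],"claw": 0}
    - {"delta_pos": [0.249,-0.769,0],"delta_rot": [0,0,-0.354],"claw": 0}
    - {"delta_pos": [0.249,-0.769,0],"delta_rot": [0,0,-0.354],"claw": 0}
    - {"delta_pos": [0.249,-0.769,0],"delta_rot": [0,0,-0.354],"claw": 0}
    - {"delta_pos": [0.249,-0.769,0],"delta_rot": [0,0,-0.354],"claw": 0}
    - {"delta_pos": [0.249,-0.769,0],"delta_rot": [0,0,-0.354],"claw": 0}
    - {"delta_pos": [0.249,-0.769,0],"delta_rot": [0,0,-0.354],"claw": 0}
    - {"delta_pos": [0.249,-0.769,0],"delta_rot": [0,0,-0.354],"claw": 0}
    - {"delta_pos": [0.249,-0.769,0],"delta_rot": [0,0,-0.354],"claw": 0}
    - {"delta_pos": [0.249,-0.769,0],"delta_rot": [0,0,-0.354],"claw": 0}
    - {"delta_pos": [0.249,-0.769,0],"delta_rot": [0,0,-0.354],"claw": 0}

```text
time: 1.82
eef_pos: [0.5086, -0.1493, 0.2551]
tcp_rot: [0.484, 0.516, -0.485, 0.515]
contact_force: [0.4, 0.0, 0.8]
opening: -0.002
```

Request:
play_rows:
  targets:
    - {"delta_pos": [0,0.002,-0.04],"delta_rot": [0,0,0],"claw": 0}
    - {"delta_pos": [0,0.002,-0.08],"delta_rot": [0,0,0],"claw": 0}
    - {"delta_pos": [0,0.002,-0.11],"delta_rot": [0,0,0],"claw": 0}
    - {"delta_pos": [0,0.002,-0.13],"delta_rot": [0,0,0],"claw": 0}
    - {"delta_pos": [0,0.002,-0.137],"delta_rot": [0,0,0],"claw": 0}
    - {"delta_pos": [0,0.002,-0.137],"delta_rot": [0,0,0],"claw": 0}
    - {"delta_pos": [0,0.002,-0.137],"delta_rot": [0,0,0],"claw": 0}

```text
time: 2.4
eef_pos: [0.5091, -0.1475, 0.1189]
tcp_rot: [0.484, 0.515, -0.485, 0.515]
contact_force: [-0.2, 0.0, 0.9]
opening: 0.0
```

```bash
python3 - <<'E'
from h import *
from scipy.spatial.transform import Rotation as Ro
snap("side","side2.png",(200,160,380,290),4.4)
snap("wrist","wrist2.png")
s=ctrl.get_state();print(s["time"],s["eef_pos"],s["contact_force"]);print(Ro.from_quat(s["tcp_rot"]).as_matrix().round(3))
E
```

```text
2.5 [ 0.51003439 -0.14792059  0.12032652] [-0.39102768 -0.3181637  -0.66711824]
[[ 0.002  0.998  0.062]
 [-0.002  0.062 -0.998]
 [-1.     0.002  0.002]]
```

View pics/side2.png

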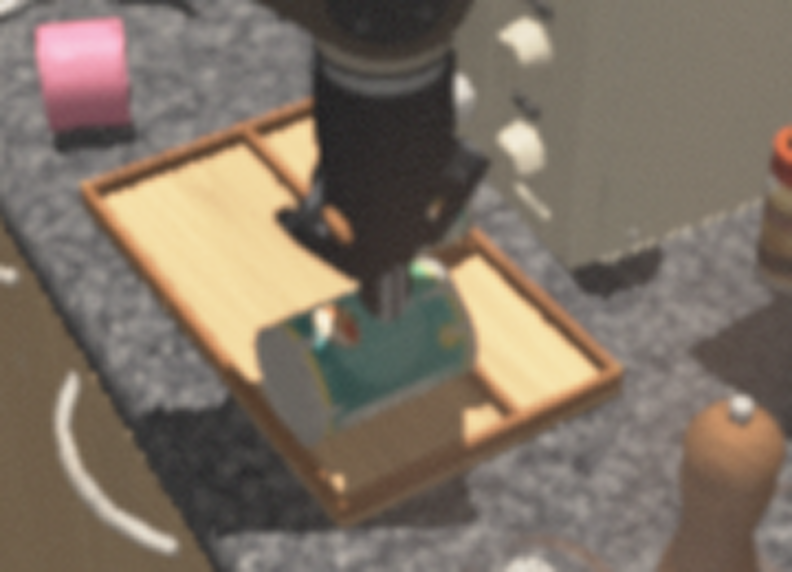

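View pics/wrist2.png

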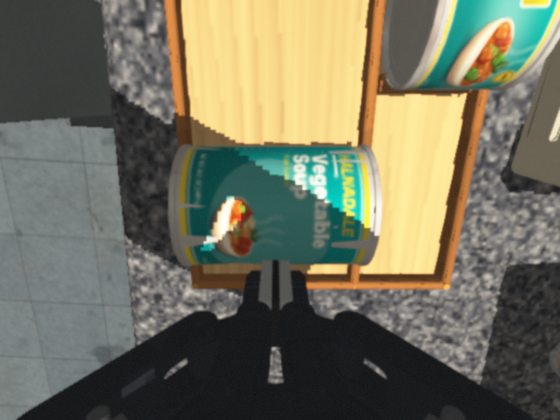

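The tip stands over the middle of the tin, a little behind its crown, as planned: side crop (385,300), wrist view (275,270). Next I press down gently.

Request:
play_rows:
  targets:
    - {"delta_pos": [0,0,-0.005],"delta_rot": [0,0,0],"claw": 0}
    - {"delta_pos": [0,0,-0.009],"delta_rot": [0,0,0],"claw": 0}
    - {"delta_pos": [0,0,-0.011],"delta_rot": [0,0,0],"claw": 0}
    - {"delta_pos": [0,0,-0.013],"delta_rot": [0,0,0],"claw": 0}
    - {"delta_pos": [0,0,-0.013],"delta_rot": [0,0,0],"claw": 0}

```text
time: 2.92
eef_pos: [0.5097, -0.1477, 0.1068]
tcp_rot: [0.484, 0.515, -0.484, 0.516]
contact_force: [0.2, -0.1, 1.1]
opening: 0.008
```

Request:
play_rows:
  targets:
    - {"delta_pos": [0,0,-0.001],"delta_rot": [0,0,0],"claw": 0}
    - {"delta_pos": [0,0,-0.002],"delta_rot": [0,0,0],"claw": 0}
    - {"delta_pos": [0,0,-0.002],"delta_rot": [0,0,0],"claw": 0}

```text
time: 3.17
eef_pos: [0.51, -0.1482, 0.1055]
tcp_rot: [0.484, 0.514, -0.485, 0.516]
contact_force: [-2.3, -0.8, 3.5]
opening: -0.001
```

Request:
play_rows:
  targets:
    - {"delta_pos": [0,0.001,0],"delta_rot": [0,0,0],"claw": 0}
    - {"delta_pos": [0,0.003,0],"delta_rot": [0,0,0],"claw": 0}
    - {"delta_pos": [0,0.006,0],"delta_rot": [0,0,0],"claw": 0}
    - {"delta_pos": [-0.001,0.01,0],"delta_rot": [0,0,0],"claw": 0}
    - {"delta_pos": [-0.001,0.014,0],"delta_rot": [0,0,0],"claw": 0}
    - {"delta_pos": [-0.001,0.018,0],"delta_rot": [0,0,0],"claw": 0}
    - {"delta_pos": [-0.001,0.022,0],"delta_rot": [0,0,0],"claw": 0}
    - {"delta_pos": [-0.002,0.026,0],"delta_rot": [0,0,0],"claw": 0}
    - {"delta_pos": [-0.002,0.03,0],"delta_rot": [0,0,0],"claw": 0}
    - {"delta_pos": [-0.002,0.034,0],"delta_rot": [0,0,0],"claw": 0}

```text
time: 4.0
eef_pos: [0.5082, -0.1146, 0.1081]
tcp_rot: [0.483, 0.515, -0.485, 0.517]
contact_force: [-7.9, -0.3, 15.5]
opening: -0.001
```

```bash
python3 - <<'E'
from h import *
s=ctrl.get_state();print(s["time"],s["eef_pos"],s["contact_force"])
snap("wrist","wrist3.png")
print([np.array(proj("wrist",p)).round() for p in((.5078,-.1295,.0834),(.5067,-.112,.0834))])
E
```

```text
4.0 [ 0.50819844 -0.11460109  0.10813093] [-7.86188098 -0.29109482 15.49673791]
[array([274., 301.]), array([274., 271.])]
```

View pics/wrist3.png

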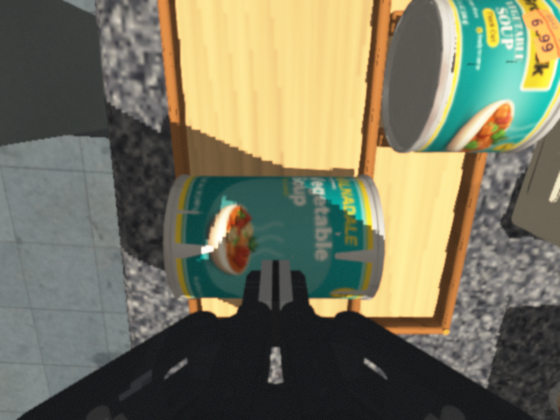

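The tin is rolling. It is now at rows 175-300 in the wrist view, and its label has turned with it. I'll continue this stroke with gentle braking.

Request:
play_rows:
  targets:
    - {"delta_pos": [0,0.002,0],"delta_rot": [0,0,0],"claw": 0}
    - {"delta_pos": [0,0.005,0],"delta_rot": [0,0,0],"claw": 0}
    - {"delta_pos": [0,0.009,0],"delta_rot": [0,0,0],"claw": 0}
    - {"delta_pos": [-0.001,0.013,0],"delta_rot": [0,0,0],"claw": 0}
    - {"delta_pos": [-0.001,0.017,0],"delta_rot": [0,0,0],"claw": 0}
    - {"delta_pos": [-0.001,0.021,0],"delta_rot": [0,0,0],"claw": 0}
    - {"delta_pos": [-0.001,0.025,-0.001],"delta_rot": [0,0,0],"claw": 0}
    - {"delta_pos": [-0.002,0.028,-0.001],"delta_rot": [0,0,0],"claw": 0}
    - {"delta_pos": [-0.002,0.031,-0.001],"delta_rot": [0,0,0],"claw": 0}
    - {"delta_pos": [-0.002,0.033,-0.001],"delta_rot": [0,0,0],"claw": 0}
    - {"delta_pos": [-0.002,0.034,-0.001],"delta_rot": [0,0,0],"claw": 0}
    - {"delta_pos": [-0.002,0.034,-0.001],"delta_rot": [0,0,0],"claw": 0}

```text
time: 5.05
eef_pos: [0.5065, -0.0796, 0.1075]
tcp_rot: [0.483, 0.515, -0.485, 0.517]
contact_force: [0.1, 1.1, 5.4]
opening: 0.0
```

Request:
play_rows:
  targets:
    - {"delta_pos": [0,0,0.01],"delta_rot": [0,0,0],"claw": 0}
    - {"delta_pos": [0,0,0.025],"delta_rot": [0,0,0],"claw": 0}
    - {"delta_pos": [0,-0.02,0.025],"delta_rot": [0,0,0],"claw": 0}
    - {"delta_pos": [0.002,-0.034,0.025],"delta_rot": [0,0,0],"claw": 0}
    - {"delta_pos": [0.002,-0.034,0.025],"delta_rot": [0,0,0],"claw": 0}

```text
time: 5.47
eef_pos: [0.5085, -0.1155, 0.1324]
tcp_rot: [0.483, 0.514, -0.485, 0.516]
contact_force: [0.4, -0.4, 0.3]
opening: 0.0
```

```bash
cat >> h.py <<'E'
def meas(vtop,vbot,u):
    "tin world y/x from wrist silhouette rows of front/back edges at column u (tangent planes, axis z .0457)"
    c=ctrl.calibration("wrist");T=np.linalg.inv(np.array(c["camera_from_world"]));o=T[:3,3]
    d=[T[:3,:3]@[(u-c["cx"])/c["fx"],(v-c["cy"])/c["fy"],1] for v in(vtop,vbot)]
    n=[x/np.linalg.norm(x[1:]) for x in d]; b=n[0][1:]+n[1][1:]   # bisector in y-z passes through axis
    return o[1]+b[0]*(.0457-o[2])/b[1]
E
python3 - <<'E'
from h import *
s=ctrl.get_state();print(s["time"],s["eef_pos"],s["contact_force"])
snap("wrist","wrist4.png")
s=ctrl.get_state();print(s["eef_pos"])
E
```

```text
5.4667 [ 0.50845542 -0.11550307  0.13235857] [ 0.41593818 -0.37154642  0.28482442]
[ 0.50802639 -0.11447058  0.1319055 ]
```

View pics/wrist4.png

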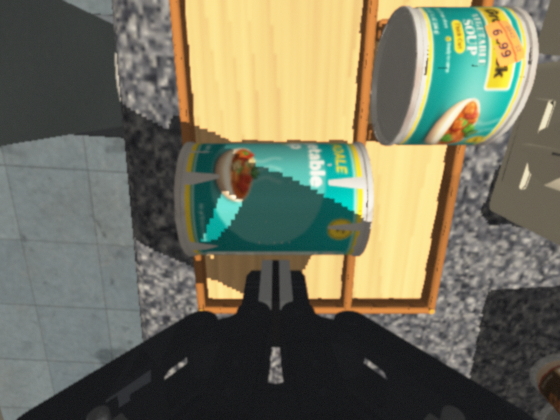

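```bash
python3 - <<'E'
from h import *
print(meas(142,254,275),meas(6,145,455))
s=ctrl.get_state();print(s["eef_pos"])
E
```

```text
-0.09300356801133645 -0.014651116795732926
[ 0.50802639 -0.11447058  0.1319055 ]
```

The tin rests at rows 142-254 in the wrist view, about y = -0.095, and the goal is about -0.0245. Stroke 2 is next.

Request:
play_rows:
  targets:
    - {"delta_pos": [0,0.001,-0.015],"delta_rot": [0,0,0],"claw": 0}
    - {"delta_pos": [0,0.001,-0.021],"delta_rot": [0,0,0],"claw": 0}
    - {"delta_pos": [0,0.001,-0.024],"delta_rot": [0,0,0],"claw": 0}
    - {"delta_pos": [0,0.001,-0.026],"delta_rot": [0,0,0],"claw": 0}
    - {"delta_pos": [0,0.001,-0.026],"delta_rot": [0,0,0],"claw": 0}

```text
time: 5.93
eef_pos: [0.5073, -0.1137, 0.1063]
tcp_rot: [0.482, 0.516, -0.486, 0.515]
contact_force: [-3.0, -1.2, 3.1]
opening: -0.001
```

Request:
play_rows:
  targets:
    - {"delta_pos": [0,0.001,0],"delta_rot": [0,0,0],"claw": 0}
    - {"delta_pos": [0,0.003,0],"delta_rot": [0,0,0],"claw": 0}
    - {"delta_pos": [0,0.006,0],"delta_rot": [0,0,0],"claw": 0}
    - {"delta_pos": [-0.001,0.01,0],"delta_rot": [0,0,0],"claw": 0}
    - {"delta_pos": [-0.001,0.014,0],"delta_rot": [0,0,0],"claw": 0}
    - {"delta_pos": [-0.001,0.018,0],"delta_rot": [0,0,0],"claw": 0}
    - {"delta_pos": [-0.001,0.022,0],"delta_rot": [0,0,0],"claw": 0}
    - {"delta_pos": [-0.002,0.027,0],"delta_rot": [0,0,0],"claw": 0}
    - {"delta_pos": [-0.002,0.032,0],"delta_rot": [0,0,0],"claw": 0}
    - {"delta_pos": [-0.002,0.037,0],"delta_rot": [0,0,0],"claw": 0}
    - {"delta_pos": [-0.003,0.042,0],"delta_rot": [0,0,0],"claw": 0}
    - {"delta_pos": [-0.003,0.047,0],"delta_rot": [0,0,0],"claw": 0}
    - {"delta_pos": [-0.003,0.052,0],"delta_rot": [0,0,0],"claw": 0}
    - {"delta_pos": [-0.003,0.057,0],"delta_rot": [0,0,0],"claw": 0}
    - {"delta_pos": [-0.004,0.061,0],"delta_rot": [0,0,0],"claw": 0}
    - {"delta_pos": [-0.004,0.065,0],"delta_rot": [0,0,0],"claw": 0}
    - {"delta_pos": [-0.004,0.068,-0.001],"delta_rot": [0,0,0],"claw": 0}
    - {"delta_pos": [-0.004,0.07,-0.001],"delta_rot": [0,0,0],"claw": 0}
    - {"delta_pos": [-0.004,0.071,-0.001],"delta_rot": [0,0,0],"claw": 0}
    - {"delta_pos": [-0.004,0.071,-0.001],"delta_rot": [0,0,0],"claw": 0}

```text
time: 7.6
eef_pos: [0.5031, -0.0419, 0.1069]
tcp_rot: [0.482, 0.517, -0.486, 0.515]
contact_force: [-6.1, 0.7, 11.5]
opening: 0.0
```

Request:
play_rows:
  targets:
    - {"delta_pos": [0,0,0],"delta_rot": [0,0,0],"claw": 0}
    - {"delta_pos": [0,0,0.01],"delta_rot": [0,0,0],"claw": 0}
    - {"delta_pos": [0,0,0.025],"delta_rot": [0,0,0],"claw": 0}
    - {"delta_pos": [0.001,-0.02,0.025],"delta_rot": [0,0,0],"claw": 0}
    - {"delta_pos": [0.002,-0.036,0.025],"delta_rot": [0,0,0],"claw": 0}
    - {"delta_pos": [0.002,-0.036,0.025],"delta_rot": [0,0,0],"claw": 0}

```text
time: 8.1
eef_pos: [0.5058, -0.0795, 0.1328]
tcp_rot: [0.482, 0.515, -0.486, 0.515]
contact_force: [0.4, 0.1, 0.7]
opening: 0.001
```

```bash
python3 - <<'E'
from h import *
s=ctrl.get_state();print(s["time"],s["eef_pos"],s["contact_force"])
snap("wrist","wrist5.png")
E
```

```text
8.1 [ 0.50581676 -0.07950553  0.13275014] [0.42647335 0.07908574 0.69673659]
```

View pics/wrist5.png

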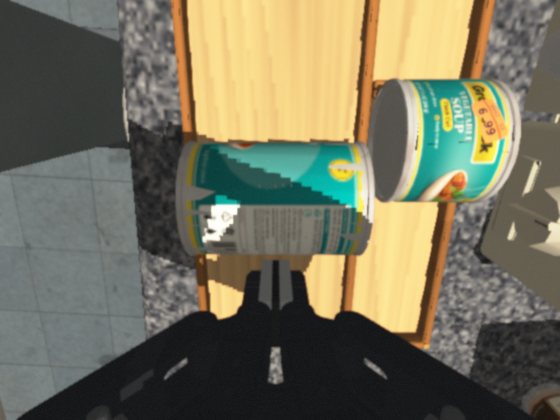

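The long tin is at rows 142-254 and the short one at rows 79-202.

```bash
python3 - <<'E'
from h import *
L=meas(142,254,275);S=meas(79,202,450);print(L,S,"goal y at near lane",S-.097*np.sin(.0617)*-1*-1, "remaining",S-.097*.0617-L)
E
```

```text
-0.057056220067661444 -0.014354749159335628 goal y at near lane -0.020335852572740228 remaining 0.036716570908325814
```

Request:
play_rows:
  targets:
    - {"delta_pos": [0,0.002,-0.015],"delta_rot": [0,0,0],"claw": 0}
    - {"delta_pos": [0,0.002,-0.021],"delta_rot": [0,0,0],"claw": 0}
    - {"delta_pos": [0,0.002,-0.024],"delta_rot": [0,0,0],"claw": 0}
    - {"delta_pos": [0,0.002,-0.027],"delta_rot": [0,0,0],"claw": 0}
    - {"delta_pos": [0,0.002,-0.027],"delta_rot": [0,0,0],"claw": 0}

```text
time: 8.57
eef_pos: [0.505, -0.0767, 0.1065]
tcp_rot: [0.481, 0.517, -0.487, 0.514]
contact_force: [-4.8, -1.0, 5.3]
opening: 0.001
```

Request:
play_rows:
  targets:
    - {"delta_pos": [0,0.001,0],"delta_rot": [0,0,0],"claw": 0}
    - {"delta_pos": [0,0.003,0],"delta_rot": [0,0,0],"claw": 0}
    - {"delta_pos": [0,0.006,0],"delta_rot": [0,0,0],"claw": 0}
    - {"delta_pos": [-0.001,0.01,0],"delta_rot": [0,0,0],"claw": 0}
    - {"delta_pos": [-0.001,0.014,0],"delta_rot": [0,0,0],"claw": 0}
    - {"delta_pos": [-0.001,0.018,0],"delta_rot": [0,0,0],"claw": 0}
    - {"delta_pos": [-0.001,0.022,0],"delta_rot": [0,0,0],"claw": 0}
    - {"delta_pos": [-0.002,0.027,0],"delta_rot": [0,0,0],"claw": 0}
    - {"delta_pos": [-0.002,0.032,0],"delta_rot": [0,0,0],"claw": 0}
    - {"delta_pos": [-0.002,0.037,0],"delta_rot": [0,0,0],"claw": 0}
    - {"delta_pos": [-0.003,0.042,0],"delta_rot": [0,0,0],"claw": 0}
    - {"delta_pos": [-0.003,0.047,0],"delta_rot": [0,0,0],"claw": 0}
    - {"delta_pos": [-0.003,0.052,0],"delta_rot": [0,0,0],"claw": 0}
    - {"delta_pos": [-0.003,0.057,0],"delta_rot": [0,0,0],"claw": 0}
    - {"delta_pos": [-0.004,0.062,0],"delta_rot": [0,0,0],"claw": 0}
    - {"delta_pos": [-0.004,0.066,0],"delta_rot": [0,0,0],"claw": 0}
    - {"delta_pos": [-0.004,0.069,-0.001],"delta_rot": [0,0,0],"claw": 0}
    - {"delta_pos": [-0.004,0.071,-0.001],"delta_rot": [0,0,0],"claw": 0}
    - {"delta_pos": [-0.004,0.072,-0.001],"delta_rot": [0,0,0],"claw": 0}
    - {"delta_pos": [-0.004,0.072,-0.001],"delta_rot": [0,0,0],"claw": 0}

```text
time: 10.23
eef_pos: [0.5011, -0.0039, 0.1065]
tcp_rot: [0.481, 0.517, -0.487, 0.514]
contact_force: [-3.0, 1.5, 7.1]
opening: 0.002
```

Request:
play_rows:
  targets:
    - {"delta_pos": [0,0,0],"delta_rot": [0,0,0],"claw": 0}
    - {"delta_pos": [0,0,0],"delta_rot": [0,0,0],"claw": 0}
    - {"delta_pos": [0,0,0.01],"delta_rot": [0,0,0],"claw": 0}
    - {"delta_pos": [0,0,0.03],"delta_rot": [0,0,0],"claw": 0}
    - {"delta_pos": [0.001,-0.02,0.04],"delta_rot": [0,0,0],"claw": 0}
    - {"delta_pos": [0.002,-0.046,0.04],"delta_rot": [0,0,0],"claw": 0}
    - {"delta_pos": [0.002,-0.046,0.04],"delta_rot": [0,0,0],"claw": 0}

```text
time: 10.82
eef_pos: [0.5043, -0.0528, 0.1481]
tcp_rot: [0.482, 0.515, -0.487, 0.515]
contact_force: [0.5, 0.2, -0.5]
opening: -0.002
```

```bash
python3 - <<'E'
from h import *
s=ctrl.get_state();print(s["time"],s["eef_pos"],s["contact_force"])
snap("wrist","wrist6.png")
E
```

```text
10.8167 [ 0.50433082 -0.05275565  0.14812664] [ 0.51566048  0.15719937 -0.53389922]
```

View pics/wrist6.png

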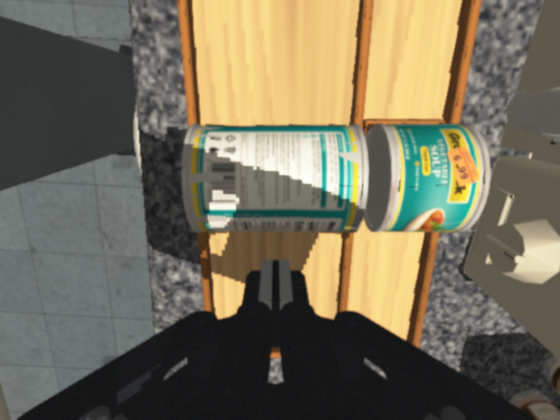

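The tins now lie level: the long tin is at rows 125-232 and the short one at rows 122-231. I'll back the arm off and check from the top view that the tin is at rest.

Request:
play_rows:
  targets:
    - {"delta_pos": [0,0,0.04],"delta_rot": [0,0,0],"claw": 0}
    - {"delta_pos": [0,0,0.08],"delta_rot": [0,0,0],"claw": 0}
    - {"delta_pos": [0,0,0.12],"delta_rot": [0,0,0],"claw": 0}
    - {"delta_pos": [-0.03,0.04,0.12],"delta_rot": [0,0,0],"claw": 0}
    - {"delta_pos": [-0.03,0.08,0.12],"delta_rot": [0,0,0],"claw": 0}
    - {"delta_pos": [-0.03,0.12,0.12],"delta_rot": [0,0,0],"claw": 0}
    - {"delta_pos": [-0.03,0.16,0.12],"delta_rot": [0,0,0],"claw": 0}
    - {"delta_pos": [-0.03,0.2,0.12],"delta_rot": [0,0,0],"claw": 0}
    - {"delta_pos": [-0.03,0.24,0.12],"delta_rot": [0,0,0],"claw": 0}
    - {"delta_pos": [-0.03,0.28,0.12],"delta_rot": [0,0,0],"claw": 0}
    - {"delta_pos": [-0.03,0.3,0.12],"delta_rot": [0,0,0],"claw": 0}
    - {"delta_pos": [-0.03,0.3,0.12],"delta_rot": [0,0,0],"claw": 0}

```text
time: 11.87
eef_pos: [0.4721, 0.2528, 0.2666]
tcp_rot: [0.48, 0.518, -0.486, 0.515]
contact_force: [0.1, -0.6, 0.0]
opening: 0.0
```

```bash
python3 - <<'E'
from h import *
snap("top","top3.png",(220,168,360,260),5.7)
ims=[np.array(ctrl.read_camera("top"))[168:260,220:360].astype(int) for _ in range(8)]
print(ctrl.get_state()["time"],np.abs(ims[0]-ims[-1]).mean(),np.abs(ims[0]-ims[1]).mean())
E
```

```text
12.3167 1.8283902691511387 1.7114389233954452
```

View pics/top3.png

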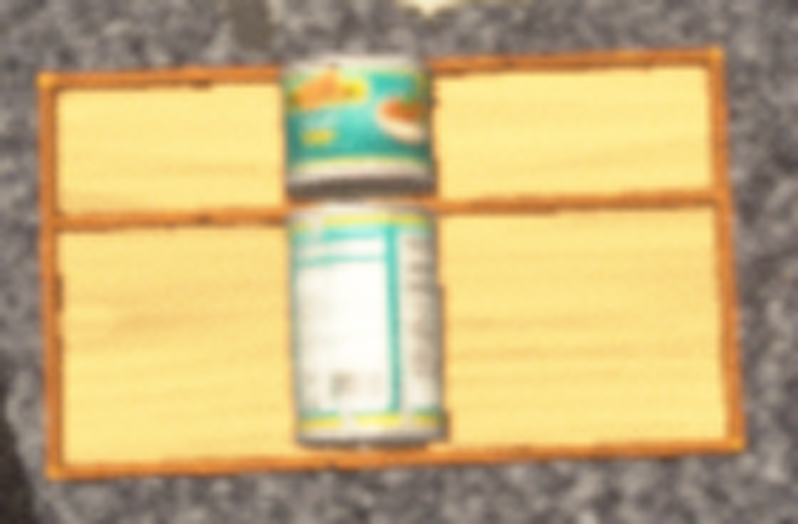

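The long tin lies at (367,325) and the short one, unmoved, at (360,128). They are level to 1-2 mm, and the pictures show no motion beyond camera noise.

```bash
python3 - <<'E'
from h import *
P,C,a,b,f=fit();t=.0617
print(to(f(367,325,.0457),C,t),to(f(360,128,.0457),C,t)); ctrl.sign_off()
E
```

```text
[-0.0334528   0.01146974] [0.06286444 0.01125491]
the job is handed in; nothing more can be done
```

I rolled the long tin along the near lane in three light strokes with the shut fingertips on its top, then lifted clear and handed the job in. The hand-in gave no verdict.

- **Position:** the last top view puts the long tin's middle at tray y = 11.5 mm and the short tin's at 11.3 mm. That is level well within the 15 mm allowed. The long tin's x is -33.5 mm, in the middle of the allowed band.
- **At rest and undisturbed:** eight pictures over about 0.4 s showed no motion beyond camera noise. The short tin had not moved. The arm stayed clear of the things round the tray, but I did not measure them again.
- **Forces:** the largest force I read while pushing was about 15 N.
- **Disagreement:** the wrist camera reads y about 4 mm higher than the top camera. I relied on the difference between the two tins, where both cameras agreed to about 1 mm.

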